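# Clear the weld bay and slide the bracket over

### The job

Take the scraper by its leaning handle and wipe all four copper chips off the welding plate into the tray under its slot, touching them only with the scraper; then slide the rusty bracket across the plate, without lifting it, until it sits squarely inside the yellow outline. Put the scraper back flat on its black mat, let go of everything, do not bump the yellow light rail, and leave the magnet, collar, can and the other things where they stand.

Things in the scene. Friction and masses are not known exactly. Their poses are not given: they have to be found in the camera images.
- plate: Fixed slotted steel welding plate, top 75 mm above its origin (on the bench). It spans x -110 to 160 mm and y -240 to 240 mm. An open round-lipped slot 40 mm wide (y -20 to 20 mm, lip radius 5 mm) runs along x through the whole depth; below it lies an orange catch tray (floor 6 mm above the bench). x points away from the robot.
- rail: Fixed yellow light rail over the back of the plate; same origin and axes as the plate. The beam runs along y over x 55 to 90 mm; its lowest point (white lamp strip) is at z 247 mm, its top at z 290 mm. Posts 30 mm square at x 72, y +/-290 mm. Do not bump it.
- yellow_outline: Yellow painted rectangle on the plate in the bay left or right of the slot (drawn at random): the target for the bracket. Origin at its centre on the plate surface; inside measure 76 mm (x) by 146 mm (y), painted lines 8 mm wide, no height. The chips lie in this bay.
- white_outline: White painted rectangle, same size, in the other bay: the bracket starts roughly on it.
- bracket: Rust-brown box-section bracket, 60 (x) by 130 (y) by 36 mm high, 0.55 to 0.95 kg, origin at centre of underside. On its top centre an upright steel lug: 40 mm (x) by 14 mm (y), 36 mm tall (z 36 to 72 mm), the place to grip. Its underside ends (y) are turned up, so it slides over the slot. Either way round is right.
- scraper: Scraper: flat aluminium bar 100 (x) by 24 (y) by 22 mm high, origin at centre of underside, 0.3-0.45 kg. Red handle, 20 mm wide (y), 26 mm deep, rises from the middle of the bar's top and leans back 25 degrees from vertical towards -x; its end is 96 mm up the handle. A grip 62 mm up lies at x -26, z 78 mm. With the tool along the handle it clears the rail while the bar wipes under it.
- mat: Fixed black rubber mat, 170 (x) by 110 (y) by 4 mm thick, on the bench left or right of the plate (drawn at random): the scraper's place. Origin at the centre of its underside.
- chip1: Loose round copper slug, 22 mm diameter, 8 mm thick, lying flat, 25 g; origin at the centre of its underside.
- chip2: Loose square copper off-cut, 20 by 20 mm, 8 mm thick, lying flat, 25 g; origin at the centre of its underside.
- chip3: Loose round copper slug, 22 mm diameter, 8 mm thick, lying flat, 25 g; origin at the centre of its underside.
- chip4: Loose square copper off-cut, 20 by 20 mm, 8 mm thick, lying flat, 25 g; origin at the centre of its underside.
- magnet: Loose red welding magnet standing on the plate behind the chips, 18 (x) by 62 (y) by 45 mm high; leave it alone. Origin at centre of underside.
- collar: Loose dark steel collar, 42 mm diameter, 35 mm high, on the plate behind the bracket; leave it alone. Origin at centre of underside.
- spray_can: Loose blue spray can, 54 mm diameter, 160 mm high, on the bench on the other side from the mat; leave it alone. Origin at centre of underside.
- hammer: Hammer lying on the bench far left, 260 mm long; leave it alone.
- jar: Amber jar on the bench far right, 64 mm diameter, 90 mm high; leave it alone. Origin at centre of underside.
Mind the look-alikes: they are no part of the job. Of the things that look like the scraper, the larger one is meant.

How it is judged:
On the way, in this order (a step that is already met when the one before it is completed fails the run):
1. all four chips are in the tray under the slot (height (world z) of each of chip1, chip2, chip3, chip4 below 0.055 m and y of chip1 in the frame of plate between -0.035 and 0.035 m and x of chip1 in the frame of plate between -0.105 and 0.155 m and y of chip2 in the frame of plate between -0.035 and 0.035 m and x of chip2 in the frame of plate between -0.105 and 0.155 m and y of chip3 in the frame of plate between -0.035 and 0.035 m and x of chip3 in the frame of plate between -0.105 and 0.155 m and y of chip4 in the frame of plate between -0.035 and 0.035 m and x of chip4 in the frame of plate between -0.105 and 0.155 m), for 0.2 s.
2. the bracket sits inside the yellow outline (x of bracket in the frame of yellow_outline between -0.01 and 0.01 m and y of bracket in the frame of yellow_outline between -0.01 and 0.01 m and angle between the x axis of bracket and the x axis of yellow_outline, either way round below 0.14 rad and angle between bracket's own z axis and vertical below 0.05 rad and z of bracket in the frame of plate below 0.079 m), for 0.2 s.
At the end, for the whole second after the job is handed in: All four chips lie in the tray under the slot; the bracket stands flat on the plate, its centre within 10 mm (along each side) of the yellow outline's centre and square to it within 8 degrees; the scraper lies flat on the mat, centred within 70 mm (x) and 45 mm (y) of the mat's centre; all at rest (all of step 1 and all of step 2 and x of scraper in the frame of mat between -0.07 and 0.07 m and y of scraper in the frame of mat between -0.045 and 0.045 m and height (world z) of scraper below 0.01 m and angle between scraper's own z axis and vertical below 0.1 rad and linear speed of each of chip1, chip2, chip3, chip4, bracket, scraper below 0.02 m/s); the robot touches nothing.
It fails at once if the fingers, the arm or the bracket push a chip instead of the scraper (contact force between any of the fingers, the arm, bracket and chip1 above 0.5 N or contact force between any of the fingers, the arm, bracket and chip2 above 0.5 N or contact force between any of the fingers, the arm, bracket and chip3 above 0.5 N or contact force between any of the fingers, the arm, bracket and chip4 above 0.5 N).
It fails at once if the bracket is lifted more than 6 mm off the plate or tipped (z of bracket in the frame of plate above 0.081 m or angle between bracket's own z axis and vertical above 0.12 rad).
It fails at once if the robot or the scraper bumps the light rail with more than 10 N (contact force between any of the arm, the fingers, scraper and rail above 10 N).
It fails at once if a bystander is moved more than 20 mm or tipped (distance of any of magnet, collar, spray_can, hammer, jar from where it was at the start of the episode above 0.02 m or angle between any of magnet, collar, spray_can, jar's own z axis and vertical above 0.3 rad).
It also fails if it takes over 69 s, if anything falls off the work surface, if the arm or the gripper's body presses on something with over 40 N, if the wrist force passes 120 N, or if a joint passes its speed limit or range.

### The arm

A 6-joint arm with a two-finger parallel gripper is mounted at the origin on the work surface. World frame = base frame: x ahead of the robot, y to its left, z up, the work surface at z = 0. Lengths are in m, angles in rad, forces in N, time in s.
With the tool pointing down it reaches from about 0.4 to 0.925 m from the base axis. Payload 12.5 kg.
Tool frame: the origin (TCP) lies midway between the tips of the shut fingers; the grasp point (between the pads) lies hold_point_z behind it (hold_point_z is the distance from the TCP to the grasp point, in m); z points along the fingers, y is the line along which they close (so a half turn about z gives the same grasp; the last joint's range is limited). The gripper opens to 95 mm and grips with 3 to 60 N. Pads are 20 mm wide; open, the fingers measure 119 mm over their backs; the gripper's body (75 mm by 180 mm) begins 59 mm behind the grasp point.
Start: joints at [-0.106, 0.491, 1.559, -0, 1.092, -0.106], TCP at [0.625, 0, 0.215] pointing down, gripper open.
Joint ranges: [-3.1, 3.1], [-0.84, 2.19], [0.05, 2.79], [-1.13, 4.28], [0.06, 2.93], [-2.69, 2.69]. Speed limits (rad/s): [2.22, 2.22, 2.79, 3.14, 3.14, 3.14].

### API

Orientations are given as a rotation vector (axis times angle).
In Python, from cell import * gives the robot as it stands.
- The arm moves only by the tool jog_arm, never from a script. Its argument "steps" is a list of rows, each a list of 7 numbers: the opening, from 0 (shut) to 1 (fully open), then the shift along the world's x, y, z as a fraction of full scale, then the turn, a rotation vector about the world's x, y, z as a fraction of full scale. A call has 1 to 10 rows; each row shifts and turns the commanded pose from where the row before left it; what a row does not reach is not made up. Full scale, the value 1, is 150 mm for a shift and 360 degrees for a turn. A row lasts 1/8 s, in which the tool goes at most 62.5 mm and 10.7 degrees, less where a joint would pass 70% of its speed; a pose out of reach is approached as far as the arm can. A call with a number of a shift or a turn outside -1 to 1 is refused whole. A call with a gripper value outside its range is refused whole. The fingers move at their own pace and stop on an object; "newtons" is the grip in N (left out, the last holds). Time passes only in rows, so rows that do not move let the fingers close. It gives the time, the measured TCP pose, the force, the opening and the grip force at its end, in the units of the state.
- get_obs(): the state, without advancing time (a new reading comes with each control period).
- camera(name): name is "scene" or "side" or "wrist"; returns the picture (400x640x3 uint8, blue, green, red); there is no depth.
- camera_params(name): a dict with "fx", "fy", "cx", "cy" (pixels), "R" (3x3) and "t" (3): a world point X has camera coordinates R X + t. Camera axes: x right, y down, z forward; pixel columns grow to the right and rows downward; lengths in m; the calibration is good to about 2 mm. A picture is of the moment at which its call begins: read the wrist's pose just before it. camera_params takes no time and is no camera call; for the wrist camera it gives the pose at the moment of the call.
- sign_off(): hands the job in; it is judged then, once.
The state is a dict: "clock": time; "joints": joint angles; "joint_velocities": joint speeds; "joint_efforts": joint torques, N m; "ee_pos": TCP position; "tcp_rot": TCP orientation; "ft_force": force on the tool from outside, world axes, zero at the start; "torque": the same for the moment, N m; "grip_width": opening from 0.0 (shut) to 1.0 (fully open); "gripper_force": force on a finger pad.
Only numpy, scipy, OpenCV 4.12 (cv2) and the standard library are available. Lean on these libraries where they do the work, as an engineer would, in place of code of your own. Each camera call takes 0.05 s, during which the arm holds its last target. There are 200 camera calls.

## Working session

There is one attempt and no reset: what is moved stays moved. The work goes in short steps, Python scripts to look and compute and a tool call to move; the robot and the scene stay as the last step left them, time stands still between calls to the robot, and variables do not carry over. Pictures are saved under pics/ and viewed, at most 10 in all, crops included, and the job is handed in when it is done.

Besides the shell and the picture viewer there is one more tool, called after ">>>" in YAML: its name, and indented under it one key for each argument. jog_arm: Moves the arm, as the interface text tells. Its arguments: {"type":"object","properties":{"steps":{"type":"array","items":{"type":"array","items":{"type":"number","minimum":-1,"maximum":1}}},"newtons":{"type":"number"}},"required":["steps"]}

```bash
mkdir -p pics; ls; python3 - <<'E'
from cell import *
import cv2
o=get_obs(); print(o)
for n in ("scene","side"):
    im=camera(n); cv2.imwrite(f"pics/{n}0.png",im)
    p=camera_params(n); print(n,p)
E
```

```text
pics
{'clock': 0.0, 'joints': array([-1.05590929e-01,  4.91582260e-01,  1.55945080e+00,  7.91002399e-07,
        1.09169424e+00, -1.05584311e-01]), 'joint_velocities': array([-3.93242375e-04,  8.07743012e-04,  2.23813880e-03,  2.79663588e-05,
       -8.92905628e-04, -6.89399181e-04]), 'joint_efforts': array([-9.52334158e-04, -6.12640929e+01, -2.58175153e+01,  6.92750537e-02,
        4.83079045e-02, -1.38641695e-05]), 'ee_pos': array([6.24757254e-01, 5.43120449e-05, 2.14047181e-01]), 'tcp_rot': array([-2.22082482e+00, -2.22080931e+00,  1.11925853e-03]), 'ft_force': array([-0.32411123, -0.49569346, -0.24952346]), 'torque': array([ 0.02621046, -0.01494148, -0.0389243 ]), 'gripper_force': 0.0, 'grip_width': 1.0021879815993648}
scene {'fx': 363.4023840862245, 'fy': 363.4023840862245, 'cx': 325.4114053306027, 'cy': 201.7121344128162, 'R': array([[ 0.77433223,  0.63260488,  0.01485459],
       [ 0.46302382, -0.55044575, -0.69470743],
       [-0.43129867,  0.54481238, -0.71913902]]), 't': array([-0.38267843, -0.18329716,  1.34358959])}
side {'fx': 367.21723636301914, 'fy': 367.21723636301914, 'cx': 318.74696543475, 'cy': 198.81858237465383, 'R': array([[ 9.00356169e-01, -4.35153264e-01, -6.37137483e-04],
       [-3.10532826e-01, -6.41482512e-01, -7.01476693e-01],
       [ 3.04841160e-01,  6.31776720e-01, -7.12692110e-01]]), 't': array([-0.41973262,  0.19869527,  1.13874235])}
```

View pics/scene0.png

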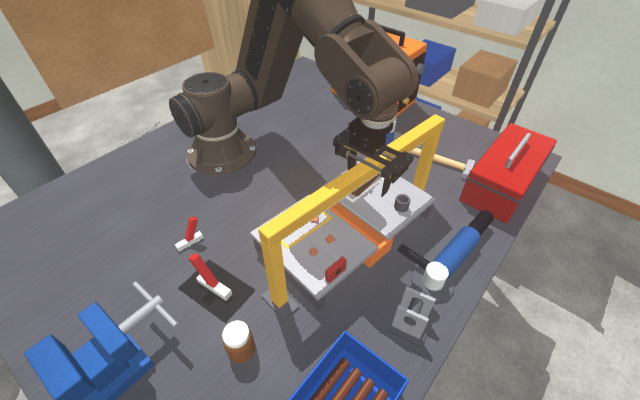

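View pics/side0.png

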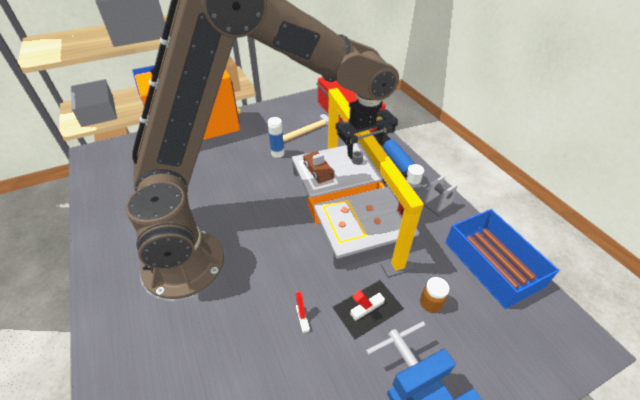

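The mat is on the right, with the larger scraper at about (365,303) in the side view. The yellow outline is in the right bay, with chips at about (345,210), (342,225), (370,208) and (377,221). The bracket is in the left bay at about (318,167).

```bash
cat > h.py <<'E'
from cell import *
import cv2, numpy as np
def proj(n,X,p=None):
    p=p or camera_params(n); c=np.atleast_2d(X)@p["R"].T+p["t"]
    return np.c_[p["fx"]*c[:,0]/c[:,2]+p["cx"],p["fy"]*c[:,1]/c[:,2]+p["cy"]]
def cast(n,uv,z,p=None):
    p=p or camera_params(n); uv=np.atleast_2d(np.asarray(uv,float))
    d=np.c_[(uv[:,0]-p["cx"])/p["fx"],(uv[:,1]-p["cy"])/p["fy"],np.ones(len(uv))]@p["R"]
    o=-p["R"].T@p["t"]; s=(z-o[2])/d[:,2]
    return o+d*s[:,None]
def blobs(im,lo,hi,amin=15):
    m=cv2.inRange(cv2.cvtColor(im,cv2.COLOR_BGR2HSV),np.array(lo),np.array(hi))
    k,l,st,c=cv2.connectedComponentsWithStats(m)
    return [(c[i].round(1),st[i].tolist(),l==i) for i in range(1,k) if st[i,4]>=amin]
E
python3 - <<'E'
from h import *
w=camera("wrist"); cv2.imwrite("pics/wrist0.png",w); p=camera_params("wrist");print(p)
np.savez("pics/wrist0.npz",**p)
s=cv2.imread("pics/side0.png")[140:340,280:440]
cv2.imwrite("pics/crop.png",cv2.resize(s,None,fx=3,fy=3,interpolation=cv2.INTER_CUBIC))
E
```

```text
{'fx': 348.9986721451482, 'fy': 348.9986721451482, 'cx': 318.47853666071313, 'cy': 200.32540717487117, 'R': array([[ 9.99999420e-01,  1.06819199e-03,  1.38424180e-04],
       [ 1.00322186e-03, -9.70447628e-01,  2.41309751e-01],
       [ 3.92098560e-04, -2.41309472e-01, -9.70448136e-01]]), 't': array([-0.62510954, -0.02762617,  0.38713705])}
```

View pics/wrist0.png

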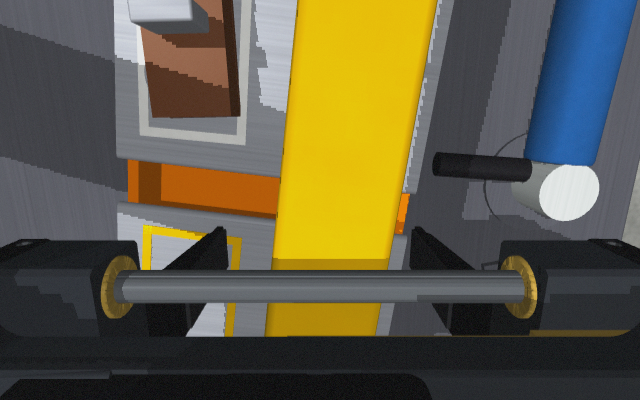

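View pics/crop.png

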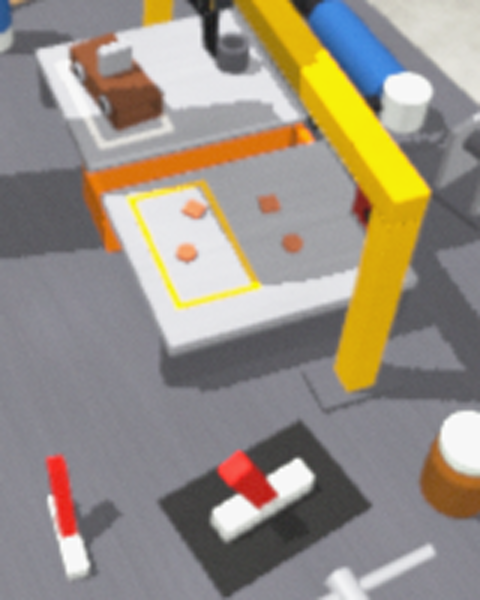

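The crop (3x, offset 280,140) shows the four chips at (195,209), (187,252), (268,203) and (292,242). The yellow outline has outer corners (129,198), (207,181), (262,286) and (178,308). The scraper bar runs from about (225,530) to (305,470) with the handle top at (238,468), and the bracket and magnet are visible too.

```bash
python3 - <<'E'
from h import *
np.set_printoptions(precision=4,suppress=True)
im=cv2.imread("pics/side0.png"); sc=cv2.imread("pics/scene0.png")
def c(pts): return np.array(pts)/3+[280-.33,140-.33]
print("plate R corners",cast("side",c([(105,196),(172,352),(415,283)]),.075)[:,:2])
print("plate L",cast("side",c([(38,55),(85,165),(300,120)]),.075)[:,:2])
def rect(n,m,z):
    v,u=np.nonzero(m); P=cast(n,np.c_[u,v],z)[:,:2].astype(np.float32)
    r=cv2.minAreaRect(P*1000); return np.round(r[0],1),np.round(r[1],1),round(r[2],1)
P=cast("side",c([(129,198),(207,181),(262,286),(178,308)]),.075);print("yel",P[:,:2],P.mean(0))
for nm,I,n in (("side",im,"side"),("scene",sc,"scene")):
  print(nm)
  for b in blobs(I,(22,150,120),(32,255,255),20): print("Y",b[0],b[1],rect(n,b[2],.075))
  for b in blobs(I,(5,90,120),(16,235,255),8):
    if b[1][4]<120: print("C",b[0],b[1],cast(n,b[0],.081)[0])
  for b in blobs(I,(0,150,90),(4,255,255),8)+blobs(I,(174,150,90),(180,255,255),8): print("R",b[0],b[1],cast(n,b[0],.078)[0])
  for b in blobs(I,(0,0,0),(180,90,58),400): print("K",b[0],b[1],rect(n,b[2],.004))
  for b in blobs(I,(0,0,215),(180,30,255),30): print("W",b[0],b[1],rect(n,b[2],.024))
  for b in blobs(I,(2,90,30),(14,220,150),100): print("Br",b[0],b[1],rect(n,b[2],.10))
print("scr ends",cast("side",c([(210,515),(302,460),(316,470),(225,527)]),.022+.004))
print("handle end",cast("side",c([(237,467)]),.095+.01))
print("small scr R/W above")
print("bracket top",cast("side",c([(70,50),(98,38),(160,90),(120,105)]),.111))
print("lug top",cast("side",c([(97,52),(128,40),(132,52),(103,63)]),.147))
print("magnet,collar",cast("side",c([(362,205),(233,42)]),.1))
E
```

```text
plate R corners [[ 0.4425 -0.0182]
 [ 0.4118 -0.2341]
 [ 0.6745 -0.2664]]
plate L [[ 0.4714  0.2386]
 [ 0.4429  0.0352]
 [ 0.7016 -0.0067]]
yel [[ 0.4649 -0.0324]
 [ 0.5544 -0.0468]
 [ 0.5321 -0.2019]
 [ 0.442  -0.1895]] [ 0.4984 -0.1177  0.075 ]
side
Y [143.3  82.8] [137, 74, 13, 20, 144] (array([  47.7, 1078.4]), array([193.6,  56.2]), 86.8)
Y [336.4 113.6] [328, 88, 23, 60, 747] (array([769.8, 422.2]), array([458.6,  94.3]), 62.6)
Y [362.  132.8] [356, 130, 13, 6, 38] (array([788.6, 264.4]), array([58. , 18.5]), 0.4)
Y [396.6 198.5] [358, 136, 65, 134, 2299] (array([719.3, -72.8]), array([631.2, 154.8]), 69.4)
Y [344.2 221.8] [323, 201, 44, 42, 154] (array([ 496.4, -117. ]), array([158.8,  89.1]), 82.0)
C [147.   74.2] [138, 72, 15, 8, 23] [0.0725 1.156  0.081 ]
C [144.  96.] [139, 84, 11, 21, 47] [0.0307 0.942  0.081 ]
C [339.   92.4] [328, 87, 22, 17, 27] [0.8513 0.5803 0.081 ]
C [327.7 104.2] [327, 95, 2, 19, 20] [0.7575 0.5111 0.081 ]
C [339.9 118.6] [338, 115, 6, 8, 16] [0.7524 0.3863 0.081 ]
C [370.5 129.9] [369, 128, 4, 5, 11] [0.8258 0.2593 0.081 ]
C [297.  135.2] [293, 13
[... 7047 characters left out ...]
1] (array([ 825.3, -391.5]), array([17.1, 98.7]), 0.1)
Br [349.4 385.7] [337, 370, 24, 30, 174] (array([ 859.3, -376.2]), array([ 9.2, 67.4]), 0.4)
Br [366.3 390.6] [358, 381, 16, 19, 106] (array([ 889.5, -364. ]), array([ 8.5, 41.8]), 0.9)
scr ends [[ 0.3771 -0.3773  0.026 ]
 [ 0.4822 -0.3662  0.026 ]
 [ 0.4883 -0.3808  0.026 ]
 [ 0.3835 -0.3933  0.026 ]]
handle end [[ 0.3952 -0.3826  0.105 ]]
small scr R/W above
bracket top [[0.4942 0.1889 0.111 ]
 [0.5345 0.1952 0.111 ]
 [0.5582 0.0763 0.111 ]
 [0.5051 0.073  0.111 ]]
lug top [[0.5035 0.1307 0.147 ]
 [0.5455 0.135  0.147 ]
 [0.5399 0.1131 0.147 ]
 [0.5013 0.1097 0.147 ]]
magnet,collar [[ 0.6715 -0.1701  0.1   ]
 [ 0.6867  0.1282  0.1   ]]
```

```bash
cat >> h.py <<'E'
from scipy.spatial.transform import Rotation as Ro
def tool(yaw,tilt):
    "yaw, tilt deg: tool x along yaw, leaned back by tilt"
    c,s=np.cos(np.radians(tilt)),np.sin(np.radians(tilt))
    M=np.array([[c,0,s],[0,-1,0],[s,0,-c]])
    return Ro.from_euler("z",yaw,degrees=True)*Ro.from_matrix(M)
def go(grasp,R,back=0,hp=None):
    "print move from measured pose so that the grasp point gets to `grasp` (minus back along tool z)"
    hp=H if hp is None else hp
    o=get_obs(); z=R.as_matrix()[:,2]
    t=np.array(grasp)+z*(hp-back)
    d=(t-o["ee_pos"])/.15; r=(R*Ro.from_rotvec(o["tcp_rot"]).inv()).as_rotvec()
    print("tgt",t.round(4),"now",o["ee_pos"].round(4),"clk",round(o["clock"],2))
    print("shift",d.round(3),"rows>=",round(np.linalg.norm(d)*2.4,1),"turn",(r/2/np.pi).round(4),"rows>=",round(np.degrees(np.linalg.norm(r))/10.7,1))
E
python3 - <<'E'
import cell; print([n for n in dir(cell) if n[0]!='_'], getattr(cell,'hold_point_z',None))
import glob; from h import *
c=lambda p: np.array(p)/3+[279.67,139.67]
np.set_printoptions(precision=4,suppress=True)
print("beam end",cast("side",c([(428,190),(365,207)]),.29)); print("scene TCP",proj("scene",[.625,0,.215]),proj("scene",[.625,0,.29]))
print("mat",cast("side",c([(300,420),(370,503),(228,596),(160,503)]),.004))
H=hold=getattr(cell,'hold_point_z',.015); import h; h.H=H
go([.4055,-.3838,.082],tool(6.2,25),.1)
E
```

```text
['Unreachable', 'camera', 'camera_params', 'get_obs', 'hold_point_z', 'sign_off'] 0.0188
beam end [[ 0.6014 -0.3148  0.29  ]
 [ 0.5431 -0.308   0.29  ]]
scene TCP [[366.7048 184.6097]] [[369.746  161.6665]]
mat [[ 0.5137 -0.318   0.004 ]
 [ 0.5242 -0.4224  0.004 ]
 [ 0.3606 -0.4418  0.004 ]
 [ 0.3477 -0.337   0.004 ]]
tgt [ 0.3714 -0.3875  0.1556] now [0.6249 0.     0.2142] clk 0.15
shift [-1.69  -2.584 -0.391] rows>= 7.5 turn [ 0.0564 -0.0508 -0.2288] rows>= 8.1
```

>>> jog_arm:
  steps:
    - [1, 0, 0, 0.4, 0, 0, 0]
    - [1, 0, 0, 0.4, 0, 0, 0]
    - [1, 0, 0, 0.2, 0, 0, 0]

```text
clock: 0.52
ee_pos: [0.6253, 0.0, 0.368]
tcp_rot: [2.219, 2.219, 0.004]
ft_force: [-0.3, -0.0, -0.0]
grip_width: 0.999
gripper_force: 0.0
```

>>> jog_arm:
  steps:
    - [1, -0.188, -0.287, 0, 0.0063, -0.0056, -0.0254]
    - [1, -0.188, -0.287, 0, 0.0063, -0.0056, -0.0254]
    - [1, -0.188, -0.287, 0, 0.0063, -0.0056, -0.0254]
    - [1, -0.188, -0.287, 0, 0.0063, -0.0056, -0.0254]
    - [1, -0.188, -0.287, 0, 0.0063, -0.0056, -0.0254]
    - [1, -0.188, -0.287, -0.1, 0.0063, -0.0056, -0.0254]
    - [1, -0.188, -0.287, -0.2, 0.0063, -0.0056, -0.0254]
    - [1, -0.188, -0.287, -0.2, 0.0063, -0.0056, -0.0254]
    - [1, -0.188, -0.287, -0.2, 0.0063, -0.0056, -0.0254]
    - [1, 0, 0, 0, 0, 0, 0]

```text
clock: 1.78
ee_pos: [0.3688, -0.3891, 0.2573]
tcp_rot: [-3.037, -0.155, -0.67]
ft_force: [0.9, -0.1, 1.0]
grip_width: 0.998
gripper_force: 0.0
```

```bash
sed -i '1i H=.0188' h.py; python3 - <<'E'
from h import *
go([.4055,-.3838,.082],tool(6.2,25),.1)
w=camera("wrist"); p=camera_params("wrist"); np.savez("pics/w1.npz",**p)
for X in ([.4055,-.3838,.082],[.391,-.385,.113],[.4313,-.381,.026]): print(proj("wrist",X,p))
cv2.imwrite("pics/w1.png",w)
E
```

```text
tgt [ 0.3714 -0.3875  0.1556] now [ 0.3688 -0.3891  0.2573] clk 1.77
shift [ 0.017  0.011 -0.678] rows>= 1.6 turn [-0.0009 -0.0004  0.0007] rows>= 0.0
[[318.3888728  222.57542449]]
[[317.84260786 233.77799574]]
[[318.5986551  207.09555222]]
```

View pics/w1.png

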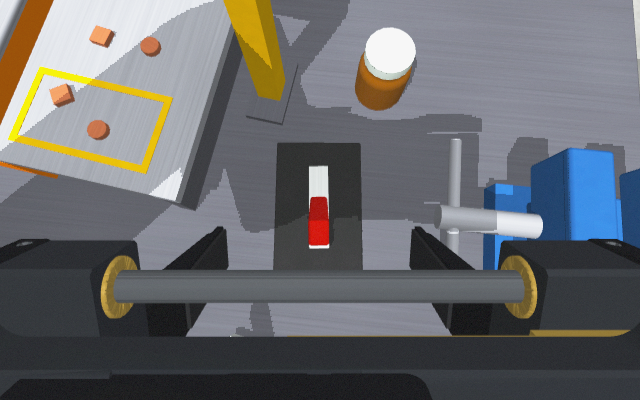

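The wrist view shows the scraper squarely between the fingers: bar ends at (318,166) and (318,248), handle end at about (318,240). The chips at (101,36), (150,46), (61,95) and (98,130) and the yellow outline are also clear, so I'll cross-check them.

```bash
python3 - <<'E'
from h import *
np.set_printoptions(precision=4,suppress=True)
im=cv2.imread("pics/w1.png"); p=dict(np.load("pics/w1.npz"))
for b in blobs(im,(22,150,120),(32,255,255),200):
    v,u=np.nonzero(b[2]); P=cast("wrist",np.c_[u,v],.075,p)[:,:2]
    print("Y",b[0],cv2.minAreaRect((P*1000).astype(np.float32)))
for b in blobs(im,(3,90,90),(17,235,255),60):
    if b[1][4]<900: print("C",b[0],b[1],cast("wrist",b[0],.081,p)[0])
print("plate corners FR, BR, slot", cast("wrist",[(180,203),(238,30),(0,160)],.075,p))
b=max(blobs(im,(0,150,90),(4,255,255),60),key=lambda b:b[1][4]); print(b[0],b[1])
go([.4055,-.3838,.082],tool(6.2,25),0)
E
```

```text
Y [258.4  44.1] ((607.7385864257812, -296.42364501953125), (144.1837921142578, 51.51207733154297), 26.480812072753906)
Y [ 91.3 120.2] ((495.9255676269531, -117.86895751953125), (161.92538452148438, 91.96683502197266), 82.1319580078125)
Y [112.4 285.5] ((319.5837097167969, -185.093994140625), (60.6163215637207, 28.895862579345703), 1.6576234102249146)
Y [577.5 332.9] ((324.9307556152344, -650.8243408203125), (4.666049480438232, 90.73809051513672), 5.653566837310791)
C [20.9 74.5] [0, 25, 43, 100, 104] [ 0.5368 -0.0314  0.081 ]
C [101.2  36. ] [89, 26, 25, 21, 353] [ 0.5942 -0.1108  0.081 ]
C [150.3  46.2] [140, 37, 21, 19, 301] [ 0.5873 -0.17    0.081 ]
C [61.5 95. ] [50, 84, 25, 23, 385] [ 0.5171 -0.0834  0.081 ]
C [ 97.9 129.5] [87, 120, 23, 20, 340] [ 0.4814 -0.1332  0.081 ]
C [ 29.4 171.7] [0, 165, 58, 14, 69] [ 0.4267 -0.0712  0.081 ]
plate corners FR, BR, slot [[ 0.4114 -0.235   0.075 ]
 [ 0.6229 -0.2649  0.075 ]
 [ 0.4373 -0.0303  0.075 ]]
[318.1 221.7] [308, 197, 21, 48, 919]
tgt [ 0.4134 -0.3829  0.065 ] now [ 0.3701 -0.3882  0.2587] clk 1.82
shift [ 0.289  0.035 -1.291] rows>= 3.2 turn [-0.0006 -0.0003  0.0001] rows>= 0.0
```

>>> jog_arm:
  steps:
    - [1, 0.022, 0.004, -0.27, 0, 0, 0]
    - [1, 0.022, 0.004, -0.27, 0, 0, 0]
    - [1, 0.022, 0.003, -0.268, 0, 0, 0]
    - [1, 0.074, 0.008, -0.161, 0, 0, 0]
    - [1, 0.074, 0.008, -0.161, 0, 0, 0]
    - [1, 0.074, 0.008, -0.161, 0, 0, 0]
    - [1, 0, 0, 0, 0, 0, 0]

```text
clock: 2.7
ee_pos: [0.4157, -0.3808, 0.0656]
tcp_rot: [-3.036, -0.172, -0.672]
ft_force: [0.3, 0.5, -0.0]
grip_width: 0.999
gripper_force: 0.0
```

```bash
python3 - <<'E'
from h import *
go([.4055,-.3838,.082],tool(6.2,25),0)
E
```

```text
tgt [ 0.4134 -0.3829  0.065 ] now [ 0.4157 -0.3808  0.0656] clk 2.7
shift [-0.015 -0.014 -0.004] rows>= 0.1 turn [-0.0004 -0.0002 -0.0008] rows>= 0.0
```

>>> jog_arm:
  steps:
    - [1, -0.015, -0.014, 0, 0, 0, 0]
    - [0, 0, 0, 0, 0, 0, 0]
    - [0, 0, 0, 0, 0, 0, 0]
    - [0, 0, 0, 0, 0, 0, 0]
    - [0, 0, 0, 0, 0, 0, 0]
    - [0, 0, 0, 0, 0, 0, 0]
  newtons: 55

```text
clock: 3.45
ee_pos: [0.4121, -0.3843, 0.066]
tcp_rot: [-3.038, -0.166, -0.673]
ft_force: [-0.2, 0.3, 0.4]
grip_width: 0.531
gripper_force: 0.0
```

```bash
python3 - <<'E'
from h import *
o=get_obs(); print(o["ee_pos"],o["tcp_rot"],o["ft_force"],o["joints"].round(2),o["grip_width"])
# plate frame -> TCP targets ; scraper-to-TCP offset from nominal scraper pose
R=Ro.from_rotvec(o["tcp_rot"]); S=Ro.from_euler("z",6.2,degrees=True)
rel=S.inv().apply(o["ee_pos"]-np.array([.4313,-.381,.004])); print("rel",rel.round(4))
rt=(S.inv()*R); 
P=Ro.from_euler("z",-7.9,degrees=True); O=np.array([.5533,-.0124,0])
for s in ([-.036,-.19],[-.036,-.19],[.056,-.19],[.056,-.01]):
    t=O+P.apply(np.r_[s,.077]+rel); print(s,t.round(4),((t-o["ee_pos"])/.15).round(3))
print("turn z frac",-14.1/360)
for c in [(.5942,-.1108),(.5873,-.17),(.5171,-.0834),(.4814,-.1332),(.668,-.172)]: print(P.inv().apply(np.r_[c,0]-O).round(4))
E
```

```text
[ 0.41213475 -0.38431945  0.0660368 ] [-3.03830341 -0.16636175 -0.6727258 ] [-0.23568629  0.30370648  0.43047985] [-1.06  0.58  2.03  0.88  0.53 -0.37] 0.5311581714550992
rel [-0.0194 -0.0012  0.062 ]
[-0.036, -0.19] [ 0.4721 -0.1942  0.139 ] [0.4   1.267 0.487]
[-0.036, -0.19] [ 0.4721 -0.1942  0.139 ] [0.4   1.267 0.487]
[0.056, -0.19] [ 0.5633 -0.2068  0.139 ] [1.007 1.183 0.487]
[0.056, -0.01] [ 0.588  -0.0286  0.139 ] [1.172 2.372 0.487]
turn z frac -0.03916666666666667
[ 0.054  -0.0918  0.    ]
[ 0.0553 -0.1514  0.    ]
[-0.0261 -0.0753  0.    ]
[-0.0546 -0.1295  0.    ]
[ 0.1355 -0.1423  0.    ]
```

>>> jog_arm:
  steps:
    - [0, 0, 0, 0, 0, 0, 0]
    - [0, 0, 0, 0, 0, 0, 0]
    - [0, 0, 0, 0, 0, 0, 0]
    - [0, 0, 0, 0, 0, 0, 0]
    - [0, 0, 0, 0, 0, 0, 0]
    - [0, 0, 0, 0, 0, 0, 0]

```text
clock: 4.2
ee_pos: [0.4121, -0.3842, 0.0659]
tcp_rot: [-3.038, -0.166, -0.672]
ft_force: [-0.3, 0.3, -2.4]
grip_width: 0.208
gripper_force: 55.0
```

>>> jog_arm:
  steps:
    - [0, 0, 0, 0.3, 0, 0, 0]
    - [0, 0, 0, 0.3, 0, 0, 0]
    - [0, 0, 0, 0.25, 0, 0, 0]
    - [0, 0.075, 0.254, 0, 0, 0, -0.013]
    - [0, 0.075, 0.254, 0, 0, 0, -0.013]
    - [0, 0.075, 0.254, 0, 0, 0, -0.013]
    - [0, 0.075, 0.254, 0, 0, 0, 0]
    - [0, 0.075, 0.254, 0, 0, 0, 0]
    - [0, 0, 0, 0, 0, 0, 0]

```text
clock: 5.32
ee_pos: [0.4684, -0.1912, 0.1933]
tcp_rot: [3.036, -0.201, 0.671]
ft_force: [-1.0, 0.7, -4.2]
grip_width: 0.211
gripper_force: 55.0
```

```bash
cat >> h.py <<'E'
P=Ro.from_euler("z",-7.9,degrees=True); O=np.array([.5533,-.0124,0])
REL=np.array([-.0194,-.0012,.062])
def sgo(px,py,z):
    o=get_obs(); t=O+P.apply(np.array([px,py,z])+REL)
    S=Ro.from_euler("z",6.2,degrees=True); R=P*S.inv()*Ro.from_rotvec([-3.038,-.166,-.6725])
    r=(R*Ro.from_rotvec(o["tcp_rot"]).inv()).as_rotvec()
    print("shift",((t-o["ee_pos"])/.15).round(3),"turn",(r/2/np.pi).round(4),"now bar",(P.inv().apply(o["ee_pos"]-O)-REL).round(4))
E
python3 - <<'E'
from h import *
sgo(-.04,-.19,.077)
im=camera("scene"); s=cv2.resize(im[170:330,180:400],None,fx=3,fy=3,interpolation=cv2.INTER_CUBIC); cv2.imwrite("pics/s2.png",s)
E
```

```text
shift [-0.001 -0.016 -0.362] turn [-0.0001 -0.0001 -0.0008] now bar [-0.0402 -0.1876  0.1313]
```

View pics/s2.png

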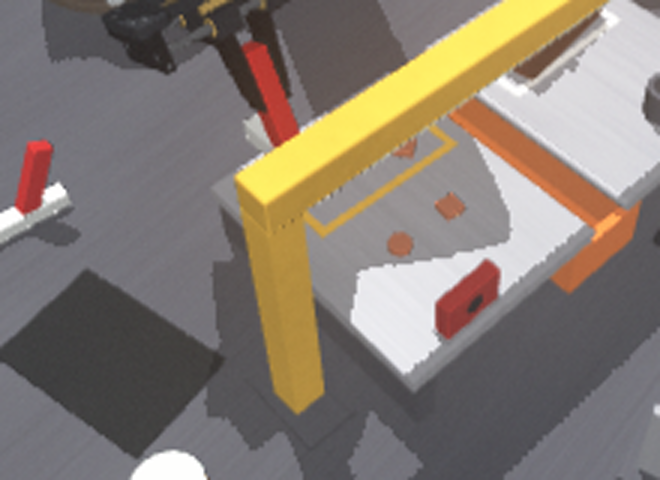

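The scraper is held and hanging level just over the near right part of the plate. Its handle is at (265,90) in the crop, and the chips and magnet are undisturbed.

>>> jog_arm:
  steps:
    - [0, 0, -0.016, -0.18, 0, 0, -0.0008]
    - [0, 0, 0, -0.17, 0, 0, 0]
    - [0, 0, 0, 0, 0, 0, 0]
    - [0, 0, 0, 0, 0, 0, 0]

```text
clock: 5.88
ee_pos: [0.4686, -0.1969, 0.1417]
tcp_rot: [3.031, -0.215, 0.672]
ft_force: [0.6, -0.2, -3.0]
grip_width: 0.209
gripper_force: 55.0
```

```bash
python3 - <<'E'
from h import *
sgo(-.04,-.012,.077)
E
```

```text
shift [ 0.16   1.197 -0.018] turn [0.0001 0.0001 0.0007] now bar [-0.0391 -0.1932  0.0797]
```

>>> jog_arm:
  steps:
    - [0, 0, 0, -0.014, 0, 0, 0.0006]
    - [0, 0.014, 0.1, 0, 0, 0, 0]
    - [0, 0.014, 0.1, 0, 0, 0, 0]
    - [0, 0.014, 0.1, 0, 0, 0, 0]
    - [0, 0.014, 0.1, 0, 0, 0, 0]
    - [0, 0.014, 0.1, 0, 0, 0, 0]
    - [0, 0.014, 0.1, 0, 0, 0, 0]
    - [0, 0.014, 0.1, 0, 0, 0, 0]
    - [0, 0.014, 0.1, 0, 0, 0, 0]
    - [0, 0.014, 0.1, 0, 0, 0, 0]

```text
clock: 7.12
ee_pos: [0.4873, -0.0598, 0.1393]
tcp_rot: [3.033, -0.207, 0.673]
ft_force: [-0.1, -0.1, -4.2]
grip_width: 0.209
gripper_force: 55.0
```

>>> jog_arm:
  steps:
    - [0, 0.011, 0.08, 0, 0, 0, 0]
    - [0, 0.011, 0.08, 0, 0, 0, 0]
    - [0, 0.011, 0.08, 0, 0, 0, 0]
    - [0, 0.008, 0.057, 0, 0, 0, 0]
    - [0, 0, 0, 0, 0, 0, 0]
    - [0, 0, 0, 0, 0, 0, 0]

```text
clock: 7.88
ee_pos: [0.4934, -0.0164, 0.1391]
tcp_rot: [3.033, -0.207, 0.673]
ft_force: [-0.4, 0.7, -2.9]
grip_width: 0.206
gripper_force: 55.0
```

```bash
cat >> h.py <<'E'
def chips(lst=("scene","side")):
    for n in lst:
        im=camera(n); p=camera_params(n)
        for z in (.081,.014):
            for b in blobs(im,(3,80,70),(17,215,255),8):
                q=P.inv().apply(cast(n,b[0],z,p)[0]-O)
                if b[1][4]<500 and abs(q[0])<.17 and -.25<q[1]<.04: print(n,z,b[0],b[1][2:],q.round(3))
E
python3 - <<'E'
from h import *
sgo(-.04,-.012,.077); chips()
E
```

```text
shift [-0.005 -0.006 -0.001] turn [ 0.      0.0001 -0.0001] now bar [-0.0394 -0.011   0.0771]
scene 0.081 [329.5 238.4] [10, 9, 55] [ 0.057 -0.091  0.081]
scene 0.081 [312.9 251. ] [9, 7, 48] [ 0.058 -0.151  0.081]
scene 0.014 [329.5 238.4] [10, 9, 55] [ 0.019 -0.054  0.014]
scene 0.014 [312.9 251. ] [9, 7, 48] [ 0.021 -0.119  0.014]
side 0.081 [365.2 187.4] [37, 15, 111] [ 0.079 -0.     0.081]
side 0.081 [313.3 208.6] [14, 29, 109] [-0.12  -0.04   0.081]
side 0.081 [401.  205.5] [5, 10, 14] [ 0.157 -0.115  0.081]
side 0.081 [369.2 207.6] [7, 6, 33] [ 0.054 -0.092  0.081]
side 0.081 [377.2 220.6] [7, 6, 32] [ 0.056 -0.151  0.081]
side 0.014 [313.3 208.6] [14, 29, 109] [-0.102  0.019  0.014]
side 0.014 [369.2 207.6] [7, 6, 33] [ 0.086 -0.036  0.014]
side 0.014 [377.2 220.6] [7, 6, 32] [ 0.087 -0.1    0.014]
```

>>> jog_arm:
  steps:
    - [0, 0, -0.02, 0.06, 0, 0, 0]
    - [0, 0, 0, 0.08, 0, 0, 0]
    - [0, -0.041, -0.29, 0, 0, 0, 0]
    - [0, -0.041, -0.29, 0, 0, 0, 0]
    - [0, -0.041, -0.29, 0, 0, 0, 0]
    - [0, -0.041, -0.29, 0, 0, 0, 0]
    - [0, 0, 0, 0, 0, 0, 0]

```text
clock: 8.85
ee_pos: [0.4698, -0.1902, 0.1605]
tcp_rot: [3.031, -0.214, 0.672]
ft_force: [0.0, 0.9, -3.0]
grip_width: 0.206
gripper_force: 55.0
```

```bash
python3 - <<'E'
from h import *
sgo(.055,-.191,.077); chips(["side"])
im=camera("side"); cv2.imwrite("pics/s3.png",cv2.resize(im[140:290,270:450],None,fx=4,fy=4,interpolation=cv2.INTER_CUBIC))
E
```

```text
shift [ 0.616 -0.117 -0.143] turn [0.0002 0.0001 0.0007] now bar [-0.0389 -0.1864  0.0985]
side 0.081 [363.8 187.7] [40, 15, 113] [ 0.074 -0.     0.081]
side 0.081 [313.8 207.7] [16, 31, 129] [-0.117 -0.037  0.081]
side 0.081 [401.  205.8] [5, 10, 16] [ 0.156 -0.117  0.081]
side 0.081 [369.2 207.5] [7, 6, 33] [ 0.055 -0.092  0.081]
side 0.081 [377.1 220.6] [7, 6, 31] [ 0.056 -0.151  0.081]
side 0.014 [313.8 207.7] [16, 31, 129] [-0.099  0.023  0.014]
side 0.014 [369.2 207.5] [7, 6, 33] [ 0.086 -0.036  0.014]
side 0.014 [377.1 220.6] [7, 6, 31] [ 0.087 -0.1    0.014]
```

View pics/s3.png

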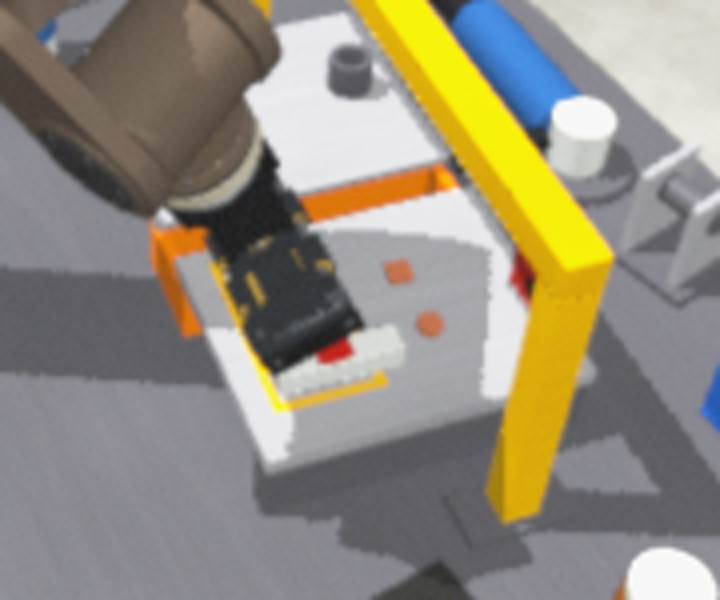

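The bar runs parallel to the outline. Chips C and D remain at (398,271) and (430,323), and no chip is left on the swept part.

>>> jog_arm:
  steps:
    - [0, 0, -0.031, 0, 0, 0, 0.0007]
    - [0, 0.205, -0.028, 0, 0, 0, 0]
    - [0, 0.205, -0.028, 0, 0, 0, 0]
    - [0, 0.206, -0.029, 0, 0, 0, 0]
    - [0, 0, 0, -0.07, 0, 0, 0]
    - [0, 0, 0, -0.07, 0, 0, 0]
    - [0, 0, 0, 0, 0, 0, 0]

```text
clock: 9.82
ee_pos: [0.5615, -0.2034, 0.138]
tcp_rot: [3.037, -0.2, 0.668]
ft_force: [0.6, -0.5, -3.2]
grip_width: 0.212
gripper_force: 55.0
```

```bash
python3 - <<'E'
from h import *
sgo(.055,-.012,.077)
E
```

```text
shift [0.168 1.154 0.007] turn [-0.0001 -0.0004 -0.0009] now bar [ 0.0538 -0.1869  0.076 ]
```

>>> jog_arm:
  steps:
    - [0, 0.014, 0.1, 0.006, 0, 0, -0.0008]
    - [0, 0.014, 0.1, 0, 0, 0, 0]
    - [0, 0.014, 0.1, 0, 0, 0, 0]
    - [0, 0.014, 0.1, 0, 0, 0, 0]
    - [0, 0.014, 0.1, 0, 0, 0, 0]
    - [0, 0.014, 0.1, 0, 0, 0, 0]
    - [0, 0.014, 0.1, 0, 0, 0, 0]
    - [0, 0.014, 0.1, 0, 0, 0, 0]
    - [0, 0.014, 0.1, 0, 0, 0, 0]
    - [0, 0.012, 0.08, 0, 0, 0, 0]

```text
clock: 11.08
ee_pos: [0.5824, -0.0565, 0.1399]
tcp_rot: [3.034, -0.208, 0.669]
ft_force: [-0.4, -0.4, -3.0]
grip_width: 0.209
gripper_force: 55.0
```

>>> jog_arm:
  steps:
    - [0, 0.011, 0.08, 0, 0, 0, 0]
    - [0, 0.011, 0.08, 0, 0, 0, 0]
    - [0, 0.008, 0.05, 0, 0, 0, 0]
    - [0, 0, 0, 0, 0, 0, 0]
    - [0, 0, 0, 0, 0, 0, 0]

```text
clock: 11.7
ee_pos: [0.5872, -0.026, 0.1398]
tcp_rot: [3.033, -0.209, 0.67]
ft_force: [0.8, 0.4, -3.1]
grip_width: 0.208
gripper_force: 55.0
```

```bash
python3 - <<'E'
from h import *
sgo(.055,-.19,.1); chips()
E
```

```text
shift [-0.166 -1.205  0.148] turn [ 0.     -0.0002  0.0001] now bar [ 0.0548 -0.0076  0.0778]
scene 0.081 [313.5 185.7] [20, 12, 109] [-0.124  0.012  0.081]
side 0.081 [378.5 184.6] [11, 8, 37] [ 0.128 -0.002  0.081]
side 0.081 [321.6 202.8] [40, 36, 187] [-0.086 -0.024  0.081]
side 0.081 [400.9 205.3] [5, 9, 14] [ 0.157 -0.114  0.081]
side 0.014 [321.6 202.8] [40, 36, 187] [-0.065  0.037  0.014]
```

>>> jog_arm:
  steps:
    - [0, 0, -0.02, 0.07, 0, 0, 0]
    - [0, 0, 0, 0.07, 0, 0, 0]
    - [0, -0.197, -0.275, 0, 0, 0, 0]
    - [0, -0.197, -0.275, 0, 0, 0, 0]
    - [0, -0.197, -0.275, 0, 0, 0, 0]
    - [0, -0.197, -0.275, 0.1, 0, 0, 0]
    - [0, 0, 0, 0.4, 0, 0, 0]
    - [0, 0, 0, 0, 0, 0, 0]

```text
clock: 12.8
ee_pos: [0.4702, -0.1957, 0.2404]
tcp_rot: [3.026, -0.21, 0.68]
ft_force: [0.6, 0.7, -3.0]
grip_width: 0.204
gripper_force: 55.0
```

```bash
python3 - <<'E'
from h import *
chips(); o=get_obs(); print(o["ee_pos"],o["tcp_rot"])
t=np.array([.4121,-.3842,.066]); R=Ro.from_rotvec([-3.038,-.166,-.6725])
print(((t-o["ee_pos"])/.15).round(3),((R*Ro.from_rotvec(o["tcp_rot"]).inv()).as_rotvec()/2/np.pi).round(4))
a=cv2.resize(camera("scene")[170:310,270:450],None,fx=3,fy=3,interpolation=cv2.INTER_CUBIC)
b=cv2.resize(camera("wrist"),None,fx=.8,fy=.8)
print(a.shape,b.shape)
b=cv2.copyMakeBorder(cv2.resize(b,(260,163)),0,420-163,0,0,cv2.BORDER_CONSTANT)
cv2.imwrite("pics/s4.png",np.hstack([a,b]))
E
```

```text
scene 0.081 [268.8 205.4] [7, 9, 21] [-0.149 -0.138  0.081]
scene 0.081 [276.6 207.6] [5, 5, 9] [-0.127 -0.127  0.081]
side 0.081 [369.6 186.3] [29, 12, 84] [0.096 0.    0.081]
side 0.081 [316.2 205.7] [25, 32, 154] [-0.107 -0.031  0.081]
side 0.081 [401.3 208.2] [5, 16, 18] [ 0.152 -0.127  0.081]
side 0.014 [316.2 205.7] [25, 32, 154] [-0.088  0.03   0.014]
[ 0.46914323 -0.19368924  0.23620663] [ 3.03234117 -0.20812131  0.67233579]
[-0.38  -1.27  -1.135] [0.0002 0.0001 0.0392]
(420, 540, 3) (320, 512, 3)
```

View pics/s4.png

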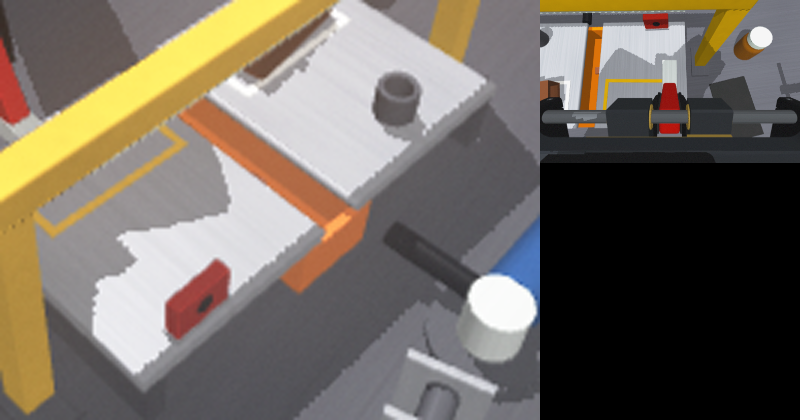

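The plate is clear of chips and the magnet is at the same place. Now I'll put the scraper back.

>>> jog_arm:
  steps:
    - [0, -0.076, -0.254, 0, 0, 0, 0.0098]
    - [0, -0.076, -0.254, 0, 0, 0, 0.0098]
    - [0, -0.076, -0.254, 0, 0, 0, 0.0098]
    - [0, -0.076, -0.254, 0, 0, 0, 0.0098]
    - [0, -0.076, -0.254, 0, 0, 0, 0]
    - [0, 0, 0, -0.35, 0, 0, 0]
    - [0, 0, 0, -0.35, 0, 0, 0]
    - [0, 0, 0, -0.3, 0, 0, 0]
    - [0, 0, 0, 0, 0, 0, 0]
    - [0, 0, 0, 0, 0, 0, 0]

```text
clock: 14.25
ee_pos: [0.4127, -0.3845, 0.0864]
tcp_rot: [-3.039, -0.166, -0.671]
ft_force: [-0.1, 0.4, -3.4]
grip_width: 0.209
gripper_force: 55.0
```

```bash
python3 - <<'E'
from h import *
o=get_obs(); print(o["ee_pos"],o["tcp_rot"],o["ft_force"])
t=np.array([.4121,-.3842,.066]); R=Ro.from_rotvec([-3.038,-.166,-.6725])
print(((t-o["ee_pos"])/.15).round(3),((R*Ro.from_rotvec(o["tcp_rot"]).inv()).as_rotvec()/2/np.pi).round(4))
E
```

```text
[ 0.41274631 -0.38449701  0.08637128] [-3.03886575 -0.16620559 -0.67147943] [-0.13766468  0.38429888 -3.43642555]
[-0.004  0.002 -0.136] [ 0.0001 -0.0001  0.    ]
```

>>> jog_arm:
  steps:
    - [0, 0, 0, -0.08, 0, 0, 0]
    - [0, 0, 0, -0.05, 0, 0, 0]
    - [0, 0, 0, 0, 0, 0, 0]
    - [0, 0, 0, 0, 0, 0, 0]

```text
clock: 14.75
ee_pos: [0.4125, -0.3846, 0.0669]
tcp_rot: [-3.04, -0.166, -0.672]
ft_force: [0.4, -0.0, -3.1]
grip_width: 0.207
gripper_force: 55.0
```

>>> jog_arm:
  steps:
    - [1, 0, 0, 0, 0, 0, 0]
    - [1, 0, 0, 0, 0, 0, 0]
    - [1, 0, 0, 0, 0, 0, 0]
    - [1, 0, 0, 0, 0, 0, 0]
    - [1, 0, 0, 0, 0, 0, 0]
    - [1, 0, 0, 0, 0, 0, 0]

```text
clock: 15.5
ee_pos: [0.4123, -0.3844, 0.0662]
tcp_rot: [-3.039, -0.165, -0.671]
ft_force: [0.5, -0.8, -1.0]
grip_width: 0.782
gripper_force: 0.0
```

>>> jog_arm:
  steps:
    - [1, 0, 0, 0, 0, 0, 0]
    - [1, -0.112, -0.012, 0.242, 0, 0, 0]
    - [1, -0.112, -0.012, 0.242, 0, 0, 0]
    - [1, -0.112, -0.012, 0.242, 0, 0, 0]
    - [1, 0, 0, 0.35, 0, 0, 0]
    - [1, 0, 0, 0.35, 0, 0, 0]
    - [1, 0, 0, 0.3, 0, 0, 0]
    - [1, 0, 0, 0, 0, 0, 0]

```text
clock: 16.5
ee_pos: [0.3622, -0.3904, 0.3283]
tcp_rot: [-3.043, -0.168, -0.676]
ft_force: [-0.5, 0.5, -1.4]
grip_width: 1.0
gripper_force: 0.0
```

```bash
python3 - <<'E'
from h import *
go([.43,.02,.34+H],tool(5,0))
im=camera("side")
for b in blobs(im,(0,0,215),(180,30,255),60):
    if 340<b[0][0]<390 and 280<b[0][1]<330: print("W",b[0],cast("side",b[0],.026))
E
```

```text
tgt [0.43 0.02 0.34] now [ 0.3622 -0.3904  0.3283] clk 16.5
shift [0.452 2.736 0.078] rows>= 6.7 turn [-0.0062  0.0692 -0.0036] rows>= 2.3
W [376.9 300. ] [[ 0.46176721 -0.38057472  0.026     ]]
W [358.1 311.2] [[ 0.3978603  -0.38694598  0.026     ]]
```

>>> jog_arm:
  steps:
    - [1, 0.056, 0.342, 0.01, -0.0016, 0.0173, -0.0009]
    - [1, 0.056, 0.342, 0.01, -0.0016, 0.0173, -0.0009]
    - [1, 0.056, 0.342, 0.01, -0.0015, 0.0173, -0.0009]
    - [1, 0.056, 0.342, 0.01, -0.0015, 0.0173, -0.0009]
    - [1, 0.057, 0.342, 0.01, 0, 0, 0]
    - [1, 0.057, 0.342, 0.01, 0, 0, 0]
    - [1, 0.057, 0.342, 0.01, 0, 0, 0]
    - [1, 0.057, 0.342, 0, 0, 0, 0]
    - [1, 0, 0, 0, 0, 0, 0]
    - [1, 0, 0, 0, 0, 0, 0]

```text
clock: 17.8
ee_pos: [0.4294, 0.0205, 0.3346]
tcp_rot: [-3.134, -0.135, 0.006]
ft_force: [0.4, -0.1, -0.2]
grip_width: 1.002
gripper_force: 0.0
```

```bash
python3 - <<'E'
from h import *
go([.43,.02,.34+H],tool(5,0))
w=camera("wrist"); p=camera_params("wrist"); np.savez("pics/w2.npz",**p); cv2.imwrite("pics/w2.png",w)
E
```

```text
tgt [0.43 0.02 0.34] now [0.4294 0.0205 0.3346] clk 17.8
shift [ 0.004 -0.003  0.036] rows>= 0.1 turn [-0.0008 -0.0007  0.0002] rows>= 0.0
```

View pics/w2.png

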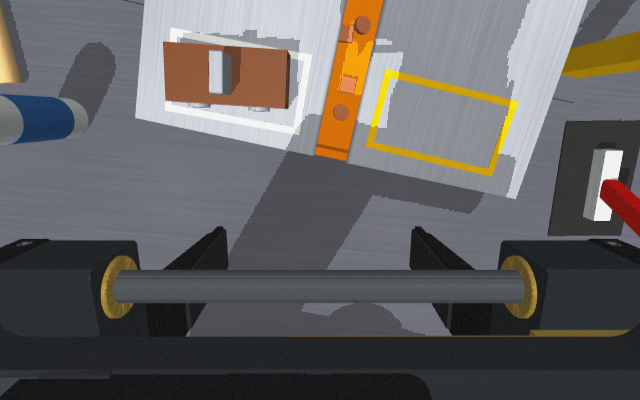

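All four chips are in the tray at (361,26), (347,33), (347,84) and (341,113), and the scraper lies on the mat. The bracket's top spans (163,42) to (289,108) with the lug at about (216,72).

```bash
python3 - <<'E'
from h import *
np.set_printoptions(precision=4,suppress=True)
im=cv2.imread("pics/w2.png"); p=dict(np.load("pics/w2.npz"))
def rect(m,z):
    v,u=np.nonzero(m); Q=cast("wrist",np.c_[u,v],z,p)[:,:2]
    return cv2.minAreaRect((Q*1000).astype(np.float32))
for b in blobs(im,(22,150,120),(32,255,255),200):
    if b[0][0]>350: print("Y",b[0],rect(b[2],.075))
hsv=cv2.cvtColor(im,cv2.COLOR_BGR2HSV)
for y,x in ((70,180),(70,260),(70,215),(70,228),(105,250),(80,289)): print((x,y),hsv[y,x])
for b in blobs(im,(3,90,70),(14,220,255),300):
    if 150<b[0][0]<300: print("B",b[0],b[1],rect(b[2],.111))
Q=cast("wrist",[(163,42),(290,52),(289,108),(167,102)],.111,p); print(Q,Q.mean(0))
roi=im[45:100,190:240]; print(hsv[70,200:236].tolist())
print("predicted lug top", proj("wrist",cast("wrist",[(216,72)],.147,p),p), cast("wrist",[(209,52),(223,52),(223,93),(210,93)],.147,p))
E
```

```text
Y [604.3  57. ] ((583.544677734375, -288.1922912597656), (41.133785247802734, 87.41089630126953), 17.476608276367188)
Y [440.2 121.3] ((496.055908203125, -119.3034896850586), (161.74261474609375, 91.80142974853516), 81.81572723388672)
(180, 70) [ 10 149 144]
(260, 70) [ 10 149 147]
(215, 70) [110  14 217]
(228, 70) [108  14  88]
(250, 105) [  9 129 154]
(289, 80) [  4  32 112]
B [226.9  75. ] [163, 42, 127, 66, 6290] ((526.9133911132812, 127.48072814941406), (59.290611267089844, 132.56948852539062), 1.269830346107483)
[[0.5544 0.1941 0.111 ]
 [0.5559 0.0616 0.111 ]
 [0.4992 0.059  0.111 ]
 [0.4942 0.1911 0.111 ]] [0.5259 0.1264 0.111 ]
[[10, 144, 145], [10, 144, 145], [11, 149, 145], [11, 151, 144], [10, 149, 145], [10, 146, 145], [10, 146, 145], [10, 145, 144], [9, 130, 112], [113, 16, 193], [107, 17, 216], [115, 14, 215], [111, 17, 214], [113, 14, 214], [110, 14, 216], [110, 14, 217], [105, 14, 216], [117, 11, 218], [106, 13, 215], [105, 14, 216], [111, 16, 217], [108, 16, 188], [105, 20, 151], [105, 18, 85], [110, 17, 88], [115, 17, 89], [105, 18, 87], [110, 17, 88], [108, 14, 88], [98, 12, 87], [126, 14, 88], [9, 75, 95], [10, 137, 104], [12, 149, 103], [10, 142, 104], [9, 136, 103]]
predicted lug top [[216.  72.]] [[0.544  0.135  0.147 ]
 [0.5451 0.1217 0.147 ]
 [0.5077 0.121  0.147 ]
 [0.5066 0.1337 0.147 ]]
```

```bash
python3 - <<'E'
from h import *
go([.5262,.1278,.117+H],tool(1.3,0))
E
```

```text
tgt [0.5262 0.1278 0.117 ] now [0.4294 0.02   0.3348] clk 17.85
shift [ 0.645  0.719 -1.452] rows>= 4.2 turn [-0.0008 -0.0006 -0.0098] rows>= 0.3
```

>>> jog_arm:
  steps:
    - [1, 0.215, 0.24, 0, -0.0008, -0.0006, -0.0098]
    - [1, 0.215, 0.24, 0, 0, 0, 0]
    - [1, 0.215, 0.239, -0.2, 0, 0, 0]
    - [1, 0, 0, -0.3, 0, 0, 0]
    - [1, 0, 0, -0.3, 0, 0, 0]
    - [1, 0, 0, -0.1, 0, 0, 0]
    - [1, 0, 0, 0, 0, 0, 0]
    - [1, 0, 0, 0, 0, 0, 0]

```text
clock: 18.85
ee_pos: [0.5272, 0.1281, 0.2022]
tcp_rot: [-3.141, -0.035, -0.007]
ft_force: [-0.7, -1.4, 0.1]
grip_width: 1.002
gripper_force: 0.0
```

```bash
python3 - <<'E'
from h import *
go([.5262,.1278,.117+H],tool(1.3,0))
E
```

```text
tgt [0.5262 0.1278 0.117 ] now [0.5272 0.1281 0.2022] clk 18.85
shift [-0.007 -0.002 -0.568] rows>= 1.4 turn [-0.      0.0007  0.    ] rows>= 0.0
```

>>> jog_arm:
  steps:
    - [1, -0.007, 0, -0.2, 0, 0.0007, 0]
    - [1, 0, 0, -0.2, 0, 0, 0]
    - [1, 0, 0, -0.16, 0, 0, 0]
    - [1, 0, 0, 0, 0, 0, 0]
    - [0, 0, 0, 0, 0, 0, 0]
    - [0, 0, 0, 0, 0, 0, 0]
    - [0, 0, 0, 0, 0, 0, 0]
    - [0, 0, 0, 0, 0, 0, 0]
    - [0, 0, 0, 0, 0, 0, 0]
    - [0, 0, 0, 0, 0, 0, 0]
  newtons: 40

```text
clock: 20.1
ee_pos: [0.5254, 0.1285, 0.1166]
tcp_rot: [3.141, 0.037, -0.004]
ft_force: [-0.4, 0.0, 0.2]
grip_width: 0.424
gripper_force: 0.0
```

>>> jog_arm:
  steps:
    - [0, 0, 0, 0, 0, 0, 0]
    - [0, 0, 0, 0, 0, 0, 0]
    - [0, 0, 0, 0, 0, 0, 0]
    - [0, 0, 0, 0, 0, 0, 0]
    - [0, 0, 0, 0, 0, 0, 0]
    - [0, 0, 0, 0, 0, 0, 0]
    - [0, 0, 0, 0, 0, 0, 0]

```text
clock: 20.98
ee_pos: [0.5253, 0.1285, 0.1166]
tcp_rot: [3.141, 0.037, -0.004]
ft_force: [0.4, 1.4, -0.6]
grip_width: 0.145
gripper_force: 40.0
```

```bash
python3 - <<'E'
from h import *
o=get_obs(); print(o["ee_pos"],o["ft_force"],o["grip_width"])
go([.496-(.5262-.5262),-.1186,.117+H],tool(-8.0,0))
E
```

```text
[0.52534822 0.12853323 0.11656304] [ 0.37140992  1.39885532 -0.59261814] 0.14544761762215064
tgt [ 0.496  -0.1186  0.117 ] now [0.5253 0.1285 0.1166] clk 20.98
shift [-0.196 -1.648  0.003] rows>= 4.0 turn [-0.     -0.0004 -0.0259] rows>= 0.9
```

>>> jog_arm:
  steps:
    - [0, 0, 0, 0, 0, 0, -0.0087]
    - [0, 0, 0, 0, 0, 0, -0.0086]
    - [0, 0, 0, 0, 0, 0, -0.0086]
    - [0, -0.015, -0.12, 0, 0, 0, 0]
    - [0, -0.015, -0.12, 0, 0, 0, 0]
    - [0, -0.015, -0.12, 0, 0, 0, 0]
    - [0, -0.015, -0.12, 0, 0, 0, 0]
    - [0, 0, 0, 0, 0, 0, 0]

```text
clock: 21.98
ee_pos: [0.5161, 0.0546, 0.1166]
tcp_rot: [3.133, -0.222, -0.005]
ft_force: [0.6, -1.8, -2.5]
grip_width: 0.145
gripper_force: 40.0
```

```bash
python3 - <<'E'
from h import *
print(get_obs()["ft_force"])
go([.495,-.1186,.1166+H],tool(-8.0,0))
E
```

```text
[ 0.61356021 -1.81658763 -2.5216246 ]
tgt [ 0.495  -0.1186  0.1166] now [0.5161 0.0546 0.1166] clk 21.98
shift [-0.141 -1.155  0.   ] rows>= 2.8 turn [ 0.0001 -0.0005  0.0002] rows>= 0.0
```

>>> jog_arm:
  steps:
    - [0, -0.014, -0.116, 0, 0, 0, 0]
    - [0, -0.014, -0.116, 0, 0, 0, 0]
    - [0, -0.014, -0.116, 0, 0, 0, 0]
    - [0, -0.014, -0.116, 0, 0, 0, 0]
    - [0, -0.014, -0.116, 0, 0, 0, 0]
    - [0, -0.014, -0.116, 0, 0, 0, 0]
    - [0, -0.014, -0.116, 0, 0, 0, 0]
    - [0, -0.014, -0.116, 0, 0, 0, 0]
    - [0, -0.014, -0.116, 0, 0, 0, 0]
    - [0, -0.014, -0.11, 0, 0, 0, 0]

```text
clock: 23.22
ee_pos: [0.4952, -0.1178, 0.1166]
tcp_rot: [-3.134, 0.219, 0.004]
ft_force: [0.6, 2.8, -2.4]
grip_width: 0.144
gripper_force: 40.0
```

>>> jog_arm:
  steps:
    - [0, 0, 0, 0, 0, 0, 0]
    - [0, 0, 0, 0, 0, 0, 0]

```text
clock: 23.48
ee_pos: [0.4954, -0.1167, 0.1166]
tcp_rot: [3.134, -0.219, -0.004]
ft_force: [-0.5, -1.4, -2.0]
grip_width: 0.146
gripper_force: 40.0
```

```bash
python3 - <<'E'
from h import *
print(get_obs()["ft_force"])
go([.495,-.1186,.1166+H],tool(-8.0,0))
im=camera("side"); n="side"
for b in blobs(im,(2,90,30),(14,220,190),60): 
    if 320<b[0][0]<370 and 190<b[0][1]<245:
        v,u=np.nonzero(b[2]); print(b[0],b[1],cv2.minAreaRect((cast(n,np.c_[u,v],.111)[:,:2]*1000).astype(np.float32)))
E
```

```text
[-0.48721734 -1.42943247 -2.01873594]
tgt [ 0.495  -0.1186  0.1166] now [ 0.4954 -0.1167  0.1166] clk 23.48
shift [-0.003 -0.012  0.   ] rows>= 0.0 turn [ 0.     -0.0004 -0.    ] rows>= 0.0
[344.5 219. ] [328, 192, 33, 44, 541] ((493.16131591796875, -110.62924194335938), (182.61538696289062, 66.57006072998047), 81.98130798339844)
```

>>> jog_arm:
  steps:
    - [0, -0.002, -0.012, 0, 0, 0, 0]
    - [0, 0, 0, 0, 0, 0, 0]
    - [1, 0, 0, 0, 0, 0, 0]
    - [1, 0, 0, 0, 0, 0, 0]
    - [1, 0, 0, 0, 0, 0, 0]
    - [1, 0, 0, 0, 0, 0, 0]
    - [1, 0, 0, 0, 0, 0, 0]
    - [1, 0, 0, 0, 0, 0, 0]

```text
clock: 24.52
ee_pos: [0.4951, -0.1185, 0.1166]
tcp_rot: [3.134, -0.219, -0.004]
ft_force: [1.2, 0.1, -0.0]
grip_width: 0.717
gripper_force: 0.0
```

>>> jog_arm:
  steps:
    - [1, 0, 0, 0.15, 0, 0, 0]
    - [1, 0, 0, 0.35, 0, 0, 0]
    - [1, 0, 0, 0.35, 0, 0, 0]
    - [1, 0, 0, 0.35, 0, 0, 0]
    - [1, -0.2, 0.15, 0.25, 0, 0, 0]
    - [1, -0.2, 0.15, 0, 0, 0, 0]
    - [1, -0.1, 0, 0, 0, 0, 0]
    - [1, 0, 0, 0, 0, 0, 0]
    - [1, 0, 0, 0, 0, 0, 0]
    - [1, 0, 0, 0, 0, 0, 0]

```text
clock: 25.78
ee_pos: [0.4207, -0.0739, 0.3336]
tcp_rot: [-3.134, 0.22, 0.006]
ft_force: [-0.3, 1.2, -0.5]
grip_width: 1.0
gripper_force: 0.0
```

```bash
python3 - <<'E'
from h import *
o=get_obs(); print(o["ee_pos"],o["clock"])
w=camera("wrist"); p=camera_params("wrist"); cv2.imwrite("pics/w3.png",w)
for lo,hi,z,nm in (((3,90,70),(14,235,255),.111,"B"),((22,150,100),(32,255,255),.075,"Y")):
  for b in blobs(w,lo,hi,150):
    v,u=np.nonzero(b[2]); r=cv2.minAreaRect((cast("wrist",np.c_[u,v],z,p)[:,:2]*1000).astype(np.float32)); print(nm,b[0],b[1],np.round(r[0]),np.round(r[1]),round(r[2],1))
E
```

```text
[ 0.42068442 -0.07385472  0.3336426 ] 25.775
B [246.6  29.2] [233, 11, 27, 34, 499] [580. -23.] [21. 37.] 25.5
B [348.9  98.9] [289, 71, 122, 58, 6128] [ 496. -118.] [129.  59.] 82.0
B [255.9  83.5] [250, 76, 13, 16, 200] [527. -22.] [13. 15.] 82.0
B [257.9 111.8] [251, 97, 14, 28, 201] [499. -18.] [14. 28.] 82.5
Y [12.4 14.1] [0, 0, 28, 30, 693] [640. 240.] [30. 29.] 82.0
Y [486.2   8.5] [464, 0, 61, 22, 885] [ 570. -290.] [65. 21.] 82.0
Y [346.8  98.2] [278, 60, 141, 81, 2650] [ 496. -119.] [161.  91.] 82.0
Y [114.5 270.8] [102, 256, 29, 40, 261] [320. 216.] [23. 66.] 38.9
```

View pics/w3.png

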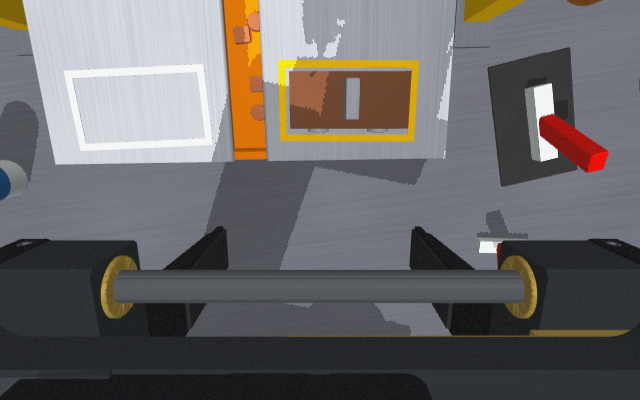

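The bracket at (349,99) sits squarely in the yellow outline: both centres are at about (496,-118) mm and both angles are 82.0°. The four chips lie in the tray, the scraper is flat on its mat, and the gripper is clear.

```bash
python3 -c "
from cell import *
print(sign_off())"
```

```text
the job is handed in; nothing more can be done
None
```

I handed the job in after about 26 s: all four chips are in the tray, the bracket sits square in the yellow outline (centre within about 1 mm), the scraper is back flat on its mat, the gripper is clear, and I saw no contact with the rail or bystanders; sign-off returned no verdict.

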